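# Set the filter tap to fill the lemon bowl

### The arm

A 6-joint arm with a two-finger parallel gripper is mounted at the origin on the work surface. World frame = base frame: x ahead of the robot, y to its left, z up, the work surface at z = 0. Lengths are in m, angles in rad, forces in N, time in s.
With the tool pointing down it reaches from about 0.325 to 0.9 m from the base axis. Payload 6.1 kg.
Tool frame: the origin (TCP) lies midway between the tips of the shut fingers; the grasp point (between the pads) lies 19 mm behind it; z points along the fingers, y is the line along which they close (so a half turn about z gives the same grasp; the last joint's range is limited). The gripper opens to 85 mm and grips with 20 to 120 N. Pads are 22 mm wide; open, the fingers measure 114 mm over their backs; the gripper's body (76 mm by 85 mm) begins 54 mm behind the grasp point. The pads swing forward as they close: fully open they stand 13 mm farther back than shut.
Start: joints at [-1.469, 0.22, 1.526, -0, 1.395, -0.126], TCP at [0.141, -0.609, 0.231] pointing down, gripper open.
Joint ranges: [-2.98, 2.98], [-0.91, 2.08], [0.09, 2.57], [-1.24, 4.39], [0.2, 2.65], [-2.68, 2.68]. Speed limits (rad/s): [2.57, 2.57, 3.01, 3.14, 3.14, 3.14].

### API

Orientations are given as [roll, pitch, yaw] about the fixed x, y, z axes, in that order (R = Rz(yaw) Ry(pitch) Rx(roll)).
In Python, from plant import movep, move_l, set_joints, gripper_to, hold, inverse_kinematics, observe, get_image, get_calibration, Unreachable, job_done gives the robot as it stands. Calls block until the motion is done:
- movep(position, orientation): joint-space move of the TCP to a pose.
- move_l(position, feed=0.15, rotation=None, max_force=None): straight line of the TCP; rotation=None keeps the orientation; feed is the mean speed in m/s. With max_force (N) it stops when the force on the tool has changed by that much, and returns True; else False.
- set_joints(angles): joint-space move.
- gripper_to(opening, f_grip=None): finger opening in m; f_grip is the grip in N (None keeps the last); returns when the fingers have stopped.
- hold(seconds).
- inverse_kinematics(position, orientation): joint angles nearest the present ones, or None.
- observe(): the state.
- get_image(name): name is "side" or "top"; returns (picture, depth): 384x512x3 uint8, red, green, blue; 384x512 float32, m along the optical axis (not along the pixel's ray), 0 where there is no reading.
- get_calibration(name): a dict with "intrinsics" (3x3 intrinsics, pixels), "world_from_camera" (4x4, takes a point from camera to world coordinates). Camera axes: x right, y down, z forward; pixel columns grow to the right and rows downward; lengths in m; the calibration is good to about 2 mm. A picture is of the moment at which its call begins. get_calibration takes no time and is no camera call.
A pose or a line that the arm cannot do raises Unreachable and nothing moves.
- job_done(): hands the job in; it is judged then, once.
The state is a dict: "time_s": time; "q": joint angles; "joint_velocities": joint speeds; "joint_torque": joint torques, N m; "eef_pos": TCP position; "tcp_rot": TCP orientation; "ft_force": force on the tool from outside, world axes, zero at the start; "torque": the same for the moment, N m; "opening": finger opening in m; "grasp_force": force on a finger pad.
Only numpy, scipy, OpenCV 4.12 (cv2) and the standard library are available. Lean on these libraries where they do the work, as an engineer would, in place of code of your own. Each camera call takes 0.05 s, during which the arm holds its last target. There are 200 camera calls.

### The job

Get the filter tap ready to fill the lemon bowl: push the side of the tap's spout with a fingertip to swing it round until its outlet is over the middle of the bowl. Then push the red pointer of the black selector round with a fingertip until it points at the blue dot. Only push, gently: do not grip or lift anything, and leave the bowl and everything else standing where it is.

Things in the scene. Friction and masses are not known exactly. Their poses are not given: they have to be found in the camera images.
- tap: Stainless tap fixed to the worktop. Origin: on the surface, on the vertical axis of its column (30 mm diameter, foot 54 mm), about which the spout swings. Spout hub 36 mm diameter, 192 to 228 mm high. With the spout joint at 0 the spout points along the tap's own -x; a thin flush steel drain lies under its outlet there.
- spout (a joint): Swing of the spout about the column axis, rad, counterclockwise from above; spout direction in the tap's frame (-cos q, -sin q). Stops at -1.4 and 1.4. The spout is a level round bar, 20 mm diameter, centre line 210 mm above the worktop, from the hub to 190 mm from the axis. Light steady friction (about 2 N pushing 130 mm out); it stays where it is left.
- spout_outlet (a point): Centre of the black mouth of the nozzle (25 mm diameter) that hangs from the spout's end, 190 mm from the tap's axis; the mouth is 168 mm above the worktop.
- bowl: Lemon-yellow plastic bowl, loose, 130 mm across the rim, 60 mm high, its origin at the centre of its underside on the worktop. It stands to one side of the spout's middle position, under the circle the outlet travels on (up to 15 mm inside or outside it).
- selector: Black round selector in a steel rim fixed to the worktop, 136 mm diameter, top face 22 mm high, three 13 mm dots (yellow, white, blue) near its edge. Origin: on the surface, on the pointer's axis. At pointer value 0 the pointer points along the selector's own -x, at the white dot.
- pointer (a joint): Turn of the red pointer about the selector's axis, rad, counterclockwise from above; pointer direction in the selector's frame (-cos q, -sin q). -0.8: yellow dot, 0: white, 0.8: blue; stops at -1.3 and 1.3. Starts clockwise of blue, below 0.25. Light steady friction (about 1.4 N at 38 mm from the axis), no clicks; it stays where it is left.
- pointer_tip (a point): Tip of the pointer arm, 49 mm from the axis, 38 mm above the worktop. The arm is 10 mm wide (the last 5 mm only 6 mm), 28 to 48 mm above the worktop, on a hub of 26 mm diameter, 23 to 51 mm high.
- blue_dot (a point): Centre of the blue dot on the selector's face, 56 mm from the axis, 23 mm above the worktop.
- cup: Glass cup, loose, 68 mm diameter, 95 mm high, origin under its centre; stands on the other side of the spout's middle position from the bowl. Leave it.
- pot: Purple snack pot with screw lid, loose, 78 mm diameter, 76 mm high, origin under its centre; stands on the other side of the worktop from the selector. Leave it.
- spoon: Wooden spoon, 250 mm long, loose, lying on the worktop beyond the tap. Leave it.
- mug: Blue mug, loose, 78 mm diameter, 90 mm high, origin under its centre. Leave it.
- oil: Green glass oil bottle, loose, 60 mm diameter, 220 mm high, origin under its centre. Leave it.
- mill: Dark wooden pepper mill, loose, 54 mm diameter, 155 mm high, origin under its centre. Leave it.
- clamp: Stainless spring clamp fixed to the worktop, holding a teal silicone plate (180 mm diameter) upright, top edge 194 mm high; the plate lies in the clamp's x-z plane. Origin under the clamp's centre. Leave it.
Not all that is in view belongs to the job. Leave any purple look-alike of the selector alone.

How it is judged:
On the way, in this order (a step that is already met when the one before it is completed fails the run):
1. the spout has been swung until its outlet is over the middle of the bowl, and rests there (horizontal distance between spout_outlet and bowl below 0.03 m and velocity of joint spout between -0.05 and 0.05 rad/s), for 0.3 s.
2. the pointer points at the blue dot (value of joint pointer between 0.65 and 0.95 rad), for 0.3 s.
At the end, for the whole second after the job is handed in: The spout's outlet is at rest within 30 mm (horizontally) of the bowl's centre, the pointer is within 0.15 rad of the blue dot (joint 0.65 to 0.95), the bowl stands upright on the worktop (all of step 2 and horizontal distance between spout_outlet and bowl below 0.03 m and angle between bowl's own z axis and vertical below 0.1 rad and height (world z) of bowl below 0.01 m and velocity of joint spout between -0.03 and 0.03 rad/s); the robot touches nothing.
It fails at once if the bowl or the cup is moved more than 20 mm (distance of any of bowl, cup from where it was at the start of the episode above 0.02 m).
It fails at once if another thing on the worktop is moved more than 20 mm (distance of any of pot, spoon, mug, oil, mill from where it was at the start of the episode above 0.02 m).
It fails at once if the tap or the selector is gripped or pushed hard (more than 18 N from the fingers) instead of pushed gently (contact force between the fingers and tap above 18 N or contact force between the fingers and selector above 18 N).
It fails at once if the clamp with the plate is pushed (more than 5 N) (contact force between anything else and clamp above 5 N).
It also fails if it takes over 61 s, if anything falls off the work surface, if the arm or the gripper's body presses on something with over 40 N, if the wrist force passes 120 N, or if a joint passes its speed limit or range.

## Working session

There is one attempt and no reset: what is moved stays moved. The work goes in short steps, each a Python script; the robot and the scene stay as the last script left them, time stands still between calls to the robot, and variables do not carry over. Pictures are saved under pics/ and viewed, at most 10 in all, crops included, and the job is handed in when it is done.

```bash
mkdir -p pics; cat > h.py <<'E'
import numpy as np, cv2
from plant import *
def grab(n):
    im,d=get_image(n); c=get_calibration(n); K=np.array(c["intrinsics"]); T=np.array(c["world_from_camera"])
    v,u=np.indices(d.shape); P=np.stack([(u-K[0,2])/K[0,0]*d,(v-K[1,2])/K[1,1]*d,d],-1)
    W=P@T[:3,:3].T+T[:3,3]; W[d==0]=np.nan
    return im,d,W
def save(im,f): cv2.imwrite('pics/'+f,im[...,::-1])
E
python3 - <<'E'
from h import *
for n in("top","side"):
    im,d,W=grab(n); save(im,n+"0.png"); np.savez(n+"0.npz",im=im,d=d,W=W); print(get_calibration(n))
E
```

```text
{'intrinsics': array([[455.34118299,   0.        , 249.61789898],
       [  0.        , 455.34118299, 188.17015525],
       [  0.        ,   0.        ,   1.        ]]), 'world_from_camera': array([[ 0.00589893, -0.98932392,  0.14561379,  0.36178042],
       [-0.99996128, -0.00488504,  0.00731945,  0.03153749],
       [-0.00652998, -0.14565133, -0.98931443,  1.54273526],
       [ 0.        ,  0.        ,  0.        ,  1.        ]])}
{'intrinsics': array([[379.77883176,   0.        , 258.67475605],
       [  0.        , 379.77883176, 192.68935855],
       [  0.        ,   0.        ,   1.        ]]), 'world_from_camera': array([[-0.93629708, -0.2542232 ,  0.24231869,  0.19072837],
       [-0.3510607 ,  0.69750457, -0.62469494,  0.899422  ],
       [-0.01020644, -0.66996861, -0.74231926,  1.17366549],
       [ 0.        ,  0.        ,  0.        ,  1.        ]])}
```

View pics/top0.png

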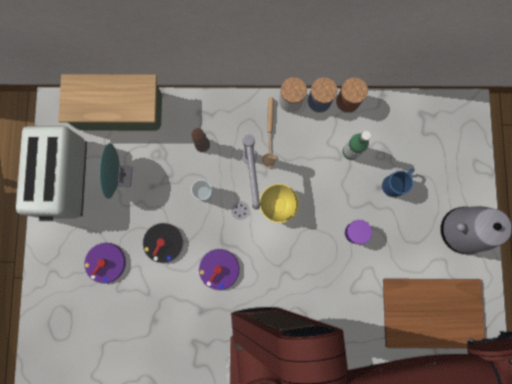

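View pics/side0.png

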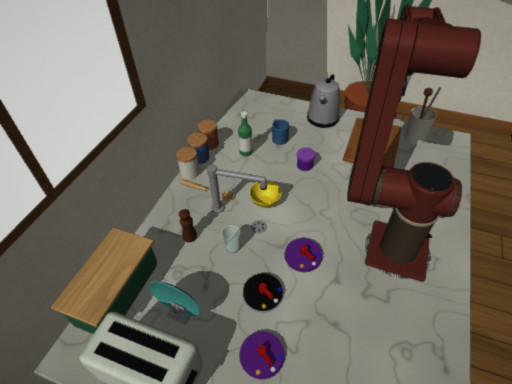

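The top view shows the tap axis near (248,141), the outlet near (256,206), the bowl at (279,203), the drain at (240,211), the cup at (202,190) and the black selector at (163,243). Next I'll get world positions and a close crop.

```bash
cat > m.py <<'E'
from h import *
z=np.load("top0.npz"); im,W=z["im"],z["W"]
hsv=cv2.cvtColor(im,cv2.COLOR_RGB2HSV).astype(int); H,S,V=hsv[...,0],hsv[...,1],hsv[...,2]
v,u=np.indices(H.shape)
def box(a,b,c,d): return (u>=a)&(u<b)&(v>=c)&(v<d)
def st(n,m): print(n,m.sum(),"px",u[m].mean().round(1),v[m].mean().round(1),"W",np.nanmedian(W[m],0).round(3),"lo",np.nanmin(W[m],0).round(3),"hi",np.nanmax(W[m],0).round(3))
m=box(255,305,180,228)&(S>120)&(H>20)&(H<35); st("bowl",m)
rim=m&(W[...,2]>.05)
def circ(m):
    p=W[m][:,:2]; A=np.c_[2*p,np.ones(len(p))]; s=np.linalg.lstsq(A,(p**2).sum(1),rcond=None)[0]; return s[:2].round(4),np.sqrt(s[2]+s[:2]@s[:2]).round(4),len(p)
print("rim",circ(rim))
sp=box(235,275,130,215)&(W[...,2]>.2); st("spout",sp)
p=W[sp&(W[...,2]<.223)&(v>155)]; 
for x0 in np.arange(.3,.8,.02):
    q=p[(p[:,0]>x0)&(p[:,0]<=x0+.02)]
    if len(q): print(x0.round(2),q.mean(0).round(3),len(q))
st("hub",box(235,265,130,155)&(W[...,2]>.2))
hb=W[box(235,265,130,155)&(W[...,2]>.222)]; print("hubtop",hb.mean(0),hb.min(0),hb.max(0),len(hb))
sel=box(135,190,215,270)
st("face",sel&(abs(W[...,2]-.022)<.006))
st("red",sel&(S>130)&((H<8)|(H>172))&(V>80))
st("blue",sel&(S>110)&(H>105)&(H<130)&(V>80))
st("yel",sel&(S>120)&(H>20)&(H<35)&(V>100))
st("white",sel&(S<40)&(V>150)&(W[...,2]>.016))
st("cup",box(190,214,178,202)&(W[...,2]>.05))
a=cv2.resize(im[215:270,120:210],None,fx=5,fy=5,interpolation=cv2.INTER_CUBIC);b=cv2.resize(im[130:225,190:305],None,fx=5,fy=5,interpolation=cv2.INTER_CUBIC)
c=np.zeros((275+300,575,3),np.uint8); c[:275,:450]=a; c[275:]=cv2.resize(b,(575,475))[:300] if 0 else cv2.resize(b,(575,300)); save(c,"crop.png")
E
python3 m.py
```

```text
bowl 1068 px 279.0 202.9 W [ 0.537 -0.057  0.021] lo [ 0.473 -0.114 -0.004] hi [0.592 0.008 0.064]
rim (array([ 0.5316, -0.0529]), np.float64(0.0591), 117)
spout 538 px 251.6 168.5 W [0.617 0.035 0.219] lo [0.501 0.013 0.201] hi [0.716 0.062 0.234]
0.5 [0.511 0.023 0.215] 43
0.52 [0.531 0.025 0.217] 45
0.54 [0.55  0.028 0.218] 40
0.56 [0.57  0.03  0.218] 46
0.58 [0.589 0.032 0.218] 42
0.6 [0.61  0.035 0.218] 43
0.62 [0.63  0.038 0.217] 42
0.64 [0.648 0.04  0.218] 28
hub 179 px 248.6 143.6 W [0.691 0.044 0.226] lo [0.658 0.029 0.203] hi [0.716 0.062 0.234]
hubtop [0.6976486  0.04577302 0.22768342] [0.65846545 0.02910894 0.22216418] [0.71577152 0.06186656 0.23413388] 118
face 1051 px 162.3 242.4 W [0.403 0.33  0.022] lo [0.338 0.267 0.016] hi [0.467 0.398 0.028]
red 82 px 158.5 245.2 W [0.396 0.339 0.051] lo [0.364 0.321 0.02 ] hi [0.413 0.361 0.059]
blue 21 px 168.2 257.9 W [0.351 0.31  0.023] lo [0.344 0.304 0.016] hi [0.358 0.319 0.029]
yel 14 px 146.3 248.5 W [0.382 0.384 0.025] lo [0.377 0.377 0.016] hi [0.387 0.39  0.029]
white 10 px 155.0 258.2 W [0.351 0.354 0.023] lo [0.344 0.35  0.019] hi [0.354 0.357 0.029]
cup 171 px 200.2 188.6 W [0.579 0.206 0.089] lo [0.537 0.166 0.05 ] hi [0.602 0.231 0.103]
```

View pics/crop.png

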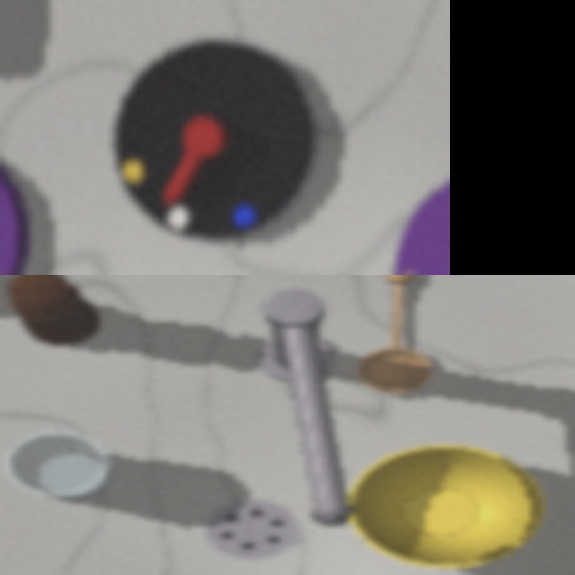

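The crop confirms it: the pointer lies just on the yellow side of white, so it must turn counterclockwise to blue. The spout is between the drain and the bowl. The spout angle is 0.123 now and needs to be about 0.54. The pointer's world angle is about -0.64 and blue is at about +0.41.

```bash
cat >> h.py <<'E'
TAP=np.array([.697,.0455]); SEL=np.array([.4025,.3325])
def pose(c,th,rho,off,z,sgn):
    """TCP beside a bar at world angle th (dir -cos,-sin): rho out, off on its clockwise side; tool x across the bar"""
    d=np.array([-np.cos(th),-np.sin(th)]); t=np.array([np.sin(th),-np.cos(th)])
    p=c+rho*d-off*t
    return [p[0],p[1],z],[np.pi,0,(th+sgn*np.pi/2+np.pi)%(2*np.pi)-np.pi]
def show(s=""):
    o=observe(); print(s,round(o["time_s"],2),np.round(o["eef_pos"],4),"F",np.round(o["ft_force"],2))
def arc(c,a,b,rho,off,z,sgn,n,feed,fmax):
    for th in np.linspace(a,b,n+1)[1:]:
        p,r=pose(c,th,rho,off,z,sgn); hit=move_l(p,feed,r,fmax); show(f"{th:.2f} {hit}")
        if hit: break
E
python3 - <<'E'
from h import *
show(); print(observe()["tcp_rot"])
for s in(-1,1):
    for a in((TAP,.123,.13,.036,.19),(TAP,.54,.13,.021,.19),(SEL,-.64,.04,.03,.034),(SEL,.41,.04,.016,.034)):
        q=inverse_kinematics(*pose(*a,s)); print(s,None if q is None else np.round(q,2))
E
```

```text
0.1 [ 0.1411 -0.6083  0.2303] F [ 0.65 -0.93 -0.25]
[-3.13985890e+00 -2.37947839e-04  2.27786335e-01]
-1 None
-1 [-0.14  0.13  1.7  -0.    1.3   2.46]
-1 [ 0.63  0.26  1.88  0.    1.   -1.87]
-1 None
1 [-0.02  0.12  1.72  0.    1.3  -0.15]
1 [-0.14  0.13  1.7   0.    1.3  -0.68]
1 [ 0.63  0.26  1.88 -0.    1.    1.27]
1 [ 0.58  0.14  2.02 -0.    0.98  0.17]
```

```bash
python3 - <<'E'
from h import *
move_l([.141,-.609,.37],.25); gripper_to(0.0)
p,r=pose(TAP,.123,.13,.045,.37,1); movep(p,r); show("above")
p[2]=.19; print(move_l(p,.15,None,8)); show("down")
arc(TAP,.123,.123,.13,.03,.19,1,1,.05,8)
arc(TAP,.123,.50,.13,.0215,.19,1,5,.05,8)
im,d,W=grab("top"); save(im,"t1.png"); np.savez("t1.npz",im=im,W=W)
im,d,W=grab("side"); save(im,"s1.png")
E
```

```text
above 4.4 [0.5626 0.0734 0.3699] F [ 0.05 -0.32  0.11]
False
down 5.75 [0.5632 0.0742 0.1912] F [-0.61 -0.02  0.16]
0.12 False 6.2 [0.5644 0.0589 0.1901] F [ 0.81 -0.14 -0.47]
0.20 False 6.72 [0.5653 0.041  0.19  ] F [ 0.26 -0.54  0.3 ]
0.27 False 7.07 [0.5661 0.0311 0.19  ] F [ 0.78  0.25 -0.82]
0.35 False 7.42 [0.5675 0.0213 0.19  ] F [ 0.43 -0.67 -0.23]
0.42 False 7.77 [0.5697 0.0116 0.19  ] F [ 0.32 -0.24 -0.14]
0.50 False 8.12 [0.5726 0.0022 0.19  ] F [0.28 0.48 0.38]
```

View pics/s1.png

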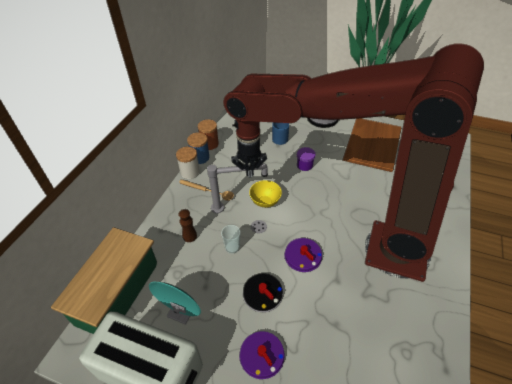

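View pics/t1.png

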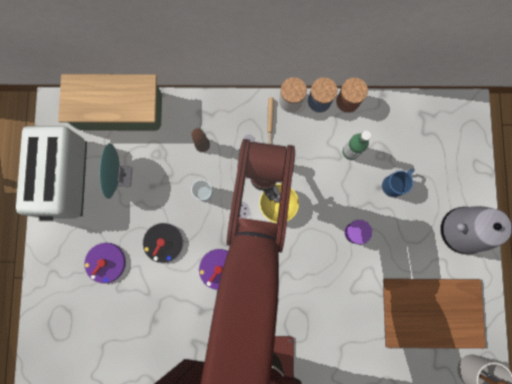

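In the side view the nozzle has moved from (264,182) to about (265,172), so the spout has swung, but the arm hides it in the top view. I'll back off to above the selector and measure.

```bash
cat > spm.py <<'E'
from h import *
def spout(W,im):
    m=(W[...,2]>.2)&(W[...,2]<.224)&(np.hypot(W[...,0]-.697,W[...,1]-.0455)<.215)&(np.hypot(W[...,0]-.697,W[...,1]-.0455)>.03)
    p=W[m][:,:2].astype(np.float32); vx,vy,x0,y0=cv2.fitLine(p,cv2.DIST_HUBER,0,.01,.01).ravel()
    th=np.arctan2(vy,vx); th=th-np.pi*np.round(th/np.pi); n=np.array([-np.sin(th),np.cos(th)])
    print("spout th",th.round(3),"n",len(p),"axis offset",((TAP-[x0,y0])@n).round(4))
    r=np.hypot(*(p-TAP).T); print("r max",r.max())
    hsv=cv2.cvtColor(im,cv2.COLOR_RGB2HSV); b=(hsv[...,0]>20)&(hsv[...,0]<35)&(hsv[...,1]>120)&(np.hypot(W[...,0]-.532,W[...,1]+.053)<.1)
    print("bowl",np.nanmin(W[b],0).round(3),np.nanmax(W[b],0).round(3)); return th
E
python3 - <<'E'
from spm import *
z=np.load("top0.npz"); spout(z["W"],z["im"])
o=observe(); x,y,zz=o["eef_pos"]
move_l([x-.015,y+.04,.19],.1); move_l([x-.015,y+.04,.33],.2)
p,r=pose(SEL,-.64,.04,.034,.25,1); movep(p,r); show("above sel")
im,d,W=grab("top"); save(im,"t2.png"); np.savez("t2.npz",im=im,W=W); spout(W,im)
E
```

```text
spout th 0.125 n 370 axis offset -0.0005
r max 0.19700592658580804
bowl [ 0.473 -0.114 -0.004] [0.592 0.008 0.064]
above sel 11.25 [0.391  0.3832 0.2497] F [0.39 0.23 0.03]
spout th 0.48 n 368 axis offset -0.0003
r max 0.1980641859648583
bowl [ 0.473 -0.113 -0.006] [0.592 0.005 0.174]
```

View pics/t2.png

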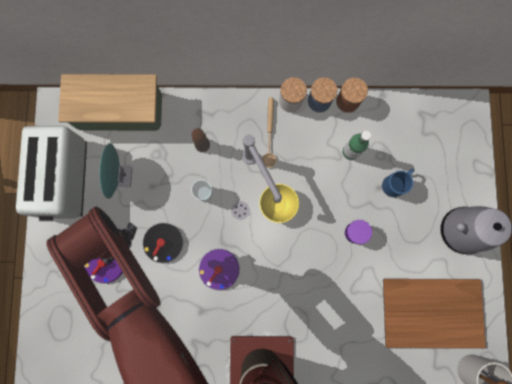

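The spout is at 0.48 rad, so the outlet is about 11 mm from the bowl's centre, well inside the 30 mm limit. The bowl hasn't moved. Next I'll push the pointer.

```bash
python3 - <<'E'
from h import *
p,r=pose(SEL,-.64,.04,.034,.036,1); print(move_l(p,.12,r,8)); show("down")
arc(SEL,-.64,.41,.04,.0145,.036,1,8,.03,8)
p,r=pose(SEL,.41,.04,.034,.036,1); move_l(p,.06,r)
p[2]=.2; move_l(p,.15)
p,r=pose(SEL,-.64,.04,.12,.25,1); p=[.42,.46,.28]
movep(p,r); show("clear")
from spm import spout
im,d,W=grab("top"); spout(W,im); np.savez("t3.npz",im=im,W=W)
c=cv2.resize(im[200:290,110:215],None,fx=5,fy=5,interpolation=cv2.INTER_CUBIC); save(c,"t3.png")
E
```

```text
False
down 13.23 [0.3912 0.3841 0.0368] F [0.67 0.4  0.04]
-0.51 False 14.22 [0.3747 0.3647 0.0361] F [ 0.23 -0.1  -0.27]
-0.38 False 14.55 [0.3708 0.3608 0.0361] F [ 0.29  0.31 -0.61]
-0.25 False 14.88 [0.3674 0.3564 0.0361] F [ 0.16  1.16 -0.1 ]
-0.11 False 15.22 [0.3645 0.3515 0.036 ] F [-0.15  0.57 -0.14]
0.02 False 15.55 [0.3623 0.3464 0.036 ] F [-0.26 -0.01 -0.42]
0.15 False 15.88 [0.3608 0.3409 0.036 ] F [-0.39  1.04 -0.18]
0.28 False 16.22 [0.36   0.3354 0.036 ] F [-0.12  0.14 -0.72]
0.41 False 16.55 [0.36   0.3298 0.0359] F [-1.17  1.47  0.33]
clear 19.32 [0.4196 0.4595 0.2788] F [-0.53  0.53 -0.03]
spout th 0.479 n 373 axis offset 0.0001
r max 0.19697036402518106
bowl [ 0.473 -0.116 -0.002] [0.592 0.005 0.175]
```

View pics/t3.png

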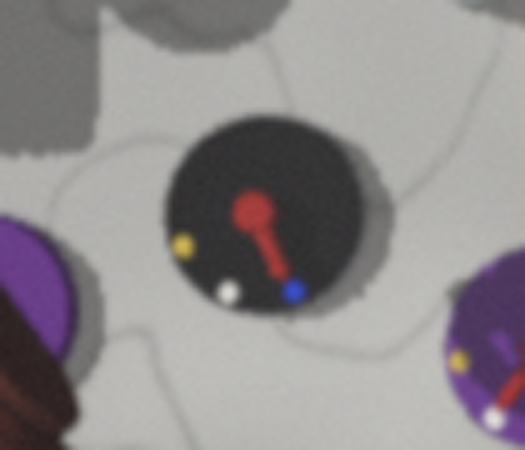

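The crop shows the pointer running from its hub at (253,212) to its tip at (280,275), towards the blue dot at (293,291). I'll check the angle in numbers.

```bash
python3 - <<'E'
from h import *
z=np.load("t3.npz"); im,W=z["im"],z["W"]
h=cv2.cvtColor(im,cv2.COLOR_RGB2HSV).astype(int); R=np.hypot(W[...,0]-SEL[0],W[...,1]-SEL[1])
a=lambda m:(lambda p:(p.round(4),np.arctan2(-p[1],-p[0]).round(3)))(np.nanmedian(W[m],0)[:2]-SEL)
red=((h[...,0]<8)|(h[...,0]>172))&(h[...,1]>120)
print("tip",a(red&(R<.055)&(R>.025)),"hub",a(red&(R<.013)),"blue",a((R<.066)&(R>.045)&(h[...,1]>110)&(h[...,0]>105)&(h[...,0]<130)))
for s in("top0.npz","t3.npz"):
    z=np.load(s); p=z["W"][185:193,190:214]; print(np.nanmedian(p[p[...,2]>.05],0).round(3))
E
```

```text
tip (array([-0.0321, -0.0151]), np.float64(0.438)) hub (array([-0.    ,  0.0001]), np.float64(-1.273)) blue (array([-0.0515, -0.0222]), np.float64(0.407))
[0.577 0.225 0.088]
[0.578 0.224 0.085]
```

The pointer is within 0.03 rad of the blue dot, and the spout, bowl and cup are where they should be. I'm handing it in.

```bash
python3 -c "
from plant import *
print(job_done())"
```

```text
the job is handed in; nothing more can be done
None
```

I handed the job in at about 19 s: by camera, the spout outlet is about 11 mm from the bowl's centre (limit 30 mm), the pointer is about 0.03 rad from the blue dot (limit 0.15), the bowl and cup haven't moved, and the gripper is clear; the verdict was not shown.

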